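# Clamp a pipe in the V-blocks

### The job

Take the length of pipe from the wooden cradle and lay it gently in the two V-blocks of the clamping fixture, a little short of the brass end stop, then slide it along the V until it bears firmly against the stop, its dark pad pushed right in. Then swing the red strap over and press it firmly down on the pipe, so that the pipe stays clamped in the V and touching the pad; push with a firm but gentle hand, never hard, leave the tin, the jar and the spanner alone, and let go of everything.

Things in the scene. Friction and masses are not known exactly. Their poses are not given: they have to be found in the camera images.
- pipe_center (a point): Centre of the loose pipe: plain straight metal tube with dark ends, 240 mm long, 25 mm diameter, 0.2 to 0.4 kg, both ends alike. Its y axis runs along the pipe. It starts level in the wooden cradle, its centre 24.5 mm above the table; beside its middle 120 mm there is free space for fingers down to 4 mm above the table.
- cradle: Fixed wooden cradle in which the pipe lies at the start: two cross bars 70 x 24 mm, 12 mm high (their cleats reach 20 mm), 75 mm either side of its middle, joined by a 4 mm slat. Origin: centre of its underside on the table; y axis along the trough.
- fixture: Fixed clamping fixture: grey base plate 100 (x) x 310 (y) x 12 mm high, with two steel V-blocks (90 degree V open upwards, 64 mm wide, 24 mm long, tops 53 mm above the table) centred at y = -80 and y = +80 mm; the 136 mm between them is free down to the plate. Origin: centre of the plate's underside, on the table. y runs along the V towards the end stop; -x is the strap's hinge side.
- v_blocks: The two steel V-blocks of the fixture as one fixed part, with the fixture's origin and axes. They centre a free pipe by themselves; more than 45 N of the pipe on them is too hard. A free pipe drags in the Vs with 2 to 6 N when slid. On the end stop, its pad pushed right in, 6 to 12 N held half a second is right, over 25 N too hard; rigid, so stop by force. Let go, the pipe stays there, touching the pad.
- v_axis (a point): Point on the axis of a pipe seated in both Vs, above the fixture's origin, 52 mm above the table; axes as the fixture's. Against the stop, the pipe's centre ends up to 21 mm to -y or 9 mm to +y of this point; laid 34 to 42 mm to -y of it, the pipe lies in both Vs and short of the stop.
- end_stop: Rail of the adjustable end stop at the fixture's +y end, with a brass block (44 mm wide, top 75 mm above the table) and on it a dark round pad, 22 mm across, that the pipe's end meets: it yields 4 mm under 1 N, then is rigid. Origin: fixture x = 0, y = +125 mm, 12 mm up; y runs along the V, outwards. The pad's face lies 0 to 30 mm to -y of it, set anew each time, not reported: find it by feel.
- strap (a joint): Hinge of the red clamp strap, rad: 0 = closed, level, lying on a seated pipe; grows as the strap opens, 1.57 upright, 2.1 fully open, leaning away from the V. Without a pipe under it, it would swing on to -0.35. The hinge is stiff (0.1 N m of friction) and stays where it is left. It starts open at 1.6 to 1.95.
- strap_hinge (a point): Axis of the strap's hinge, at fixture x = -40, y = +80 mm, 67.5 mm above the table, parallel to the V. The strap is a flat red bar 22 mm wide, 6 mm thick, 72 mm long from this axis (its mid-plane passes through the axis), between two cheeks, 37 mm over all along y, tops 78 mm above the table.
- strap_press (a point): Point on the strap's outer face (upper when closed; it looks away from the V when open), 40 mm from the hinge axis: here it lies on the pipe when closed, this face 70.5 mm above the table. Press here or just beyond: 8 to 15 N down, held half a second, is right; over 35 N between strap and pipe is too hard.
- strap_tip (a point): Middle of the strap's free end, on the same outer face, 72 mm from the hinge axis.
- tin_center (a point): Blue tin, bystander, 70 mm across and 85 mm high, upright; this point is its centre. Leave it alone.
- jar_center (a point): Jar with a grey cap, bystander, 56 mm across and 70 mm high, upright; this point is its centre. Leave it alone.
- spanner: Steel spanner, bystander, lying flat; origin at the middle of its underside. Leave it alone.
There are look-alikes about, which are no part of the job. Of the things shaped like the part that bears pipe_center, the aluminium one is meant.

How it is judged:
By the outcome, as a careful person would: the job done as asked, in the order asked, and still so for the second after the job is handed in, with the robot touching nothing.
It also fails if it takes over 72 s, if anything falls off the work surface, if the arm or the gripper's body presses on something with over 40 N, if the wrist force passes 120 N, or if a joint passes its speed limit or range.

### The arm

A 6-joint arm with a two-finger parallel gripper is mounted at the origin on the work surface. World frame = base frame: x ahead of the robot, y to its left, z up, the work surface at z = 0. Lengths are in mm, angles in rad, forces in N, time in s.
With the tool pointing down it reaches from about 300 to 750 mm from the base axis. Payload 8.5 kg.
Tool frame: the origin (TCP) lies midway between the tips of the shut fingers; the grasp point (between the pads) lies 19 mm behind it; z points along the fingers, x is the direction in which the jaws open and shut, and the axes are right-handed (so a half turn about z gives the same grasp; the last joint's range is limited). The gripper opens to 88 mm and grips with 3 to 60 N. Pads are 18 mm wide; open, the fingers measure 123 mm over their backs; the gripper's body (75 mm by 187 mm) begins 45 mm behind the grasp point.
Start: joints at [-1.549, 0.381, 1.297, -0, 1.464, -0.215], TCP at [129.022, -534.634, 238.748] pointing down, gripper open.
Joint ranges: [-3.11, 3.11], [-0.89, 2.33], [0.22, 2.48], [-1.42, 4.56], [0.17, 2.85], [-2.88, 2.88]. Speed limits (rad/s): [2.39, 2.39, 3.14, 3.14, 3.14, 3.14].

### API

Orientations are given as a rotation vector (axis times angle).
In Python, from workcell import env, capture, camera_info, ticket, spotter gives the robot as it stands. The module is installed in compiled form; this text tells all that it offers.
- The arm moves only by the tool apply_moves, never from a script. Its arguments are lists of equal length, an entry for each row: "hand": the closure, from 0 (fully open) to 1 (shut); "slide": the shift along the world's x, y, z in mm, a list of three; "yaw": the turn about the world's z in rad. A call has 1 to 20 rows; each row shifts and turns the commanded pose from where the row before left it; what a row does not reach is not made up. A row lasts 1/10 s, in which the tool goes at most 50 mm and 8.59 degrees, less where a joint would pass 70% of its speed; a pose out of reach is approached as far as the arm can. A call is refused whole if a number of a shift passes 50 or a number of a turn 0.15, either way. A call with a gripper value outside its range is refused whole. The fingers move at their own pace and stop on an object; "newtons" is the grip in N (left out, the last holds). Time passes only in rows, so rows that do not move let the fingers close. It gives the time, the measured TCP pose, the force and the opening at its end, in the units of the state.
- env.get_state(): the state, without advancing time (a new reading comes with each control period).
- capture(name): name is "side" or "top" or "wrist"; returns (picture, depth): 480x640x3 uint8, red, green, blue; 480x640 float32, mm along the optical axis (not along the pixel's ray), 0 where there is no reading.
- camera_info(name): a dict with "fovy" (degrees; the focal length in pixels is half the picture's height over the tangent of half this angle, whatever the lens; pixels are square), "cx", "cy" (the principal point, pixels), "R" (3x3) and "t" (3): a world point X has camera coordinates R X + t. Camera axes: x right, y down, z forward; pixel columns grow to the right and rows downward; lengths in mm; the calibration is good to about 2 mm. A picture is of the moment at which its call begins: read the wrist's pose just before it. camera_info takes no time and is no camera call; for the wrist camera it gives the pose at the moment of the call.
- ticket.sign_off(): hands the job in, once; it reports no verdict.
Trained networks look in the newest picture that a camera, given by its name, has taken for a name from the list of things; names that differ only in an ending like _2 or _b are one class to them, and where a whole thing is asked for, a point or a joint stands for the part that bears it (a point fixed in the world has none). Each returns a list of dicts, best first, with "score" (0 to 1); they miss things now and then, are a little off and sometimes report something else, mostly with a low value. They report only what shows in the picture. A call takes as long as a camera call. They do not tell look-alikes from the thing itself.
- spotter.cut_out(camera, query): "region" (480x640 bool, what is visible of it) and "uv" ([column, row] in pixels, amid what is visible of it).
- spotter.place_of(camera, query): "uv" ([column, row] in pixels: a listed point, or the origin of a listed thing).
The state is a dict: "t": time; "joints": joint angles; "qvel": joint speeds; "joint_torque": joint torques, N m; "position": TCP position; "tool_rot": TCP orientation; "force": force on the tool from outside, world axes, zero at the start; "wrist_torque": the same for the moment, N m; "width": finger opening in mm.
Only numpy, scipy, OpenCV 4.12 (cv2) and the standard library are available. Lean on these libraries where they do the work, as an engineer would, in place of code of your own. Each camera call takes 0.05 s, during which the arm holds its last target.

## Working session

There is one attempt and no reset: what is moved stays moved. The work goes in short steps, Python scripts to look and compute and a tool call to move; the robot and the scene stay as the last step left them, time stands still between calls to the robot, and variables do not carry over. Pictures are saved under pics/ and viewed, and the job is handed in when it is done.

Besides the shell and the picture viewer there is one more tool, called after ">>>" as name(argument=value, ...) on one line, values as JSON. apply_moves: Moves the arm, as the interface text tells. Its arguments: {"type":"object","properties":{"hand":{"type":"array","items":{"type":"number"}},"slide":{"type":"array","items":{"type":"array","items":{"type":"number"}}},"yaw":{"type":"array","items":{"type":"number"}},"newtons":{"type":"number"}},"required":["hand","slide","yaw"]}

```bash
mkdir -p pics; cat > h.py <<'E'
import numpy as np, cv2
from workcell import env, capture, camera_info, ticket, spotter
def K(n):
    c=camera_info(n); f=240/np.tan(np.radians(c["fovy"])/2); return f,c["cx"],c["cy"],np.array(c["R"]),np.array(c["t"])
def ray(k,uv):
    f,cx,cy,R,t=k; d=R.T@np.array([(uv[0]-cx)/f,(uv[1]-cy)/f,1.]); return -R.T@t,d
def atz(k,uv,z):
    o,d=ray(k,uv); return o+d*(z-o[2])/d[2]
def proj(k,X):
    f,cx,cy,R,t=k; p=R@np.array(X,float)+t; return np.array([f*p[0]/p[2]+cx,f*p[1]/p[2]+cy])
def bp(k,uv,dep):
    f,cx,cy,R,t=k; return R.T@(np.array([(uv[0]-cx)/f,(uv[1]-cy)/f,1.])*dep-t)
def tri(k1,u1,k2,u2):
    A=[];b=[]
    for k,u in((k1,u1),(k2,u2)):
        o,d=ray(k,u); d=d/np.linalg.norm(d); P=np.eye(3)-np.outer(d,d); A.append(P); b.append(P@o)
    return np.linalg.lstsq(np.vstack(A),np.hstack(b),rcond=None)[0]
def save(n,im): cv2.imwrite("pics/"+n+".png",im[:,:,::-1])
E
python3 - <<'E'
from h import *
s=env.get_state(); print({k:np.round(v,3) for k,v in s.items()})
for c in("top","side","wrist"):
    k=K(c); im,d=capture(c); save(c+"0",im); np.savez(c+"0.npz",im=im,d=d)
    print(c,k[0],np.round(-k[3].T@k[4]),np.round(k[3][2],2))
    for q in["pipe_center","cradle","fixture","v_axis","end_stop","strap_hinge","strap_press","strap_tip","tin_center","jar_center","spanner"]:
        r=spotter.place_of(c,q)
        for x in r[:3]: print(" ",q,np.round(x["uv"],1),round(x["score"],2),np.round(atz(k,x["uv"],50),0))
E
```

```text
{'t': np.float64(0.0), 'joints': array([-1.549,  0.381,  1.298,  0.   ,  1.464, -0.215]), 'qvel': array([ 0.001,  0.   ,  0.001, -0.001,  0.   ,  0.001]), 'joint_torque': array([-1.0000e-03, -4.3793e+01, -2.2456e+01,  7.1000e-02,  3.5000e-02,
       -0.0000e+00]), 'position': array([ 129.007, -534.375,  238.154]), 'tool_rot': array([-2.467e+00,  1.943e+00,  1.000e-03]), 'force': array([-0.7  ,  0.224, -0.667]), 'wrist_torque': array([-0.01 , -0.044, -0.013]), 'width': np.float64(88.251)}
top 557.1461048724705 [395.  61. 950.] [ 0.2  -0.02 -0.98]
  pipe_center [471.9 241.2] 0.9 [ 571. -208.   50.]
  pipe_center [473.7 385.8] 0.79 [ 339. -193.   50.]
  pipe_center [421.7 133.9] 0.24 [ 760. -136.   50.]
  cradle [471.5 245.5] 0.64 [ 563. -207.   50.]
  fixture [254.7 224.2] 0.86 [607. 151.  50.]
  v_axis [193.9 230.8] 0.43 [598. 251.  50.]
  end_stop [182.7 205.6] 0.8 [641. 270.  50.]
  strap_hinge [195.1 233.1] 0.53 [594. 249.  50.]
  strap_press [188.5 235.7] 0.49 [590. 259.  50.]
  strap_tip [182.1 234.7] 0.48 [592. 270.  50.]
  tin_center [326.8 129.2] 0.64 [772.  27.  50.]
  jar_ce
[... 198 characters left out ...]
50.]
  pipe_center [407.  282.1] 0.72 [390.  67.  50.]
  pipe_center [471.6 227. ] 0.68 [ 326. -162.   50.]
  cradle [373.7 203.1] 0.97 [ 554. -152.   50.]
  fixture [288.2 294.2] 0.83 [583. 199.  50.]
  fixture [371.7 196.4] 0.73 [ 569. -175.   50.]
  v_axis [288.7 293.9] 0.42 [583. 198.  50.]
  end_stop [245.1 322.3] 0.89 [618. 298.  50.]
  strap_hinge [270.9 301. ] 0.85 [604. 230.  50.]
  strap_press [274.1 287.5] 0.58 [617. 195.  50.]
  strap_tip [277.  279.7] 0.84 [623. 173.  50.]
  tin_center [245.4 225.8] 0.79 [774.  50.  50.]
  jar_center [290. 185.] 0.71 [ 765. -134.   50.]
  spanner [407.9 285.5] 0.66 [385.  76.  50.]
wrist 340.72390959086795 [ 194. -519.  385.] [-0.25 -0.06 -0.97]
```

View pics/top0.png

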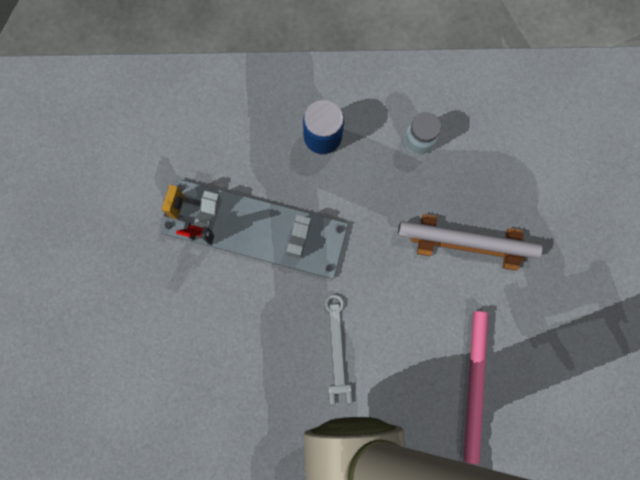

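View pics/side0.png

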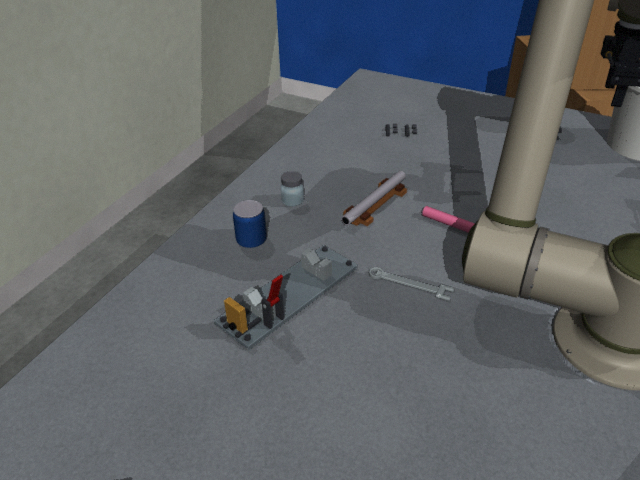

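View pics/wrist0.png

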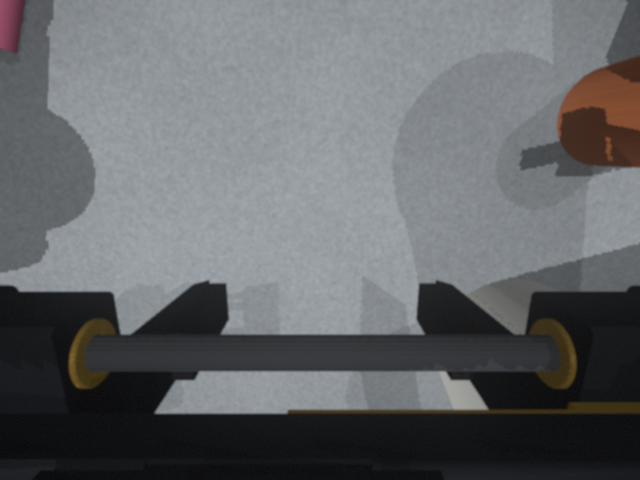

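```bash
python3 - <<'E'
from h import *
a=np.load("top0.npz")["im"]; b=np.load("side0.npz")["im"]
f=lambda im,x,y,w,h,s:cv2.resize(im[y:y+h,x:x+w],None,fx=s,fy=s,interpolation=cv2.INTER_CUBIC)
save("c_pipe",f(a,385,200,170,80,4)); save("c_fixt",f(a,150,165,215,130,3.7)); save("c_fixs",f(b,200,230,170,130,4.6)); save("c_pipes",f(b,330,160,90,75,8))
k=K("top");ks=K("side")
for c,k in(("top",k),("side",ks)):
    for q in["pipe_center","cradle"]:
        for r in spotter.cut_out(c,q)[:3]:
            m=r["region"]; ys,xs=np.nonzero(m); print(c,q,round(r["score"],2),np.round(r["uv"]),m.sum(),cv2.minAreaRect(np.c_[xs,ys].astype(np.float32)))
t=tri(K("top"),[471.9,241.2],K("side"),[373.2,197.7]); print("pipe tri",t)
for q,u,v in(("hinge",[195.1,233.1],[270.9,301]),("tip",[182.1,234.7],[277,279.7]),("endstop",[182.7,205.6],[245.1,322.3]),("fixture",[254.7,224.2],[288.2,294.2]),("tin",[326.8,129.2],[245.4,225.8]),("jar",[422.2,135.6],[290,185])): print(q,np.round(tri(K("top"),u,K("side"),v),1))
E
```

```text
top pipe_center 0.75 [470. 242.] 2008 ((470.07135009765625, 239.61595153808594), (144.6669921875, 14.790684700012207), 9.582944869995117)
top pipe_center 0.65 [420. 136.] 1190 ((422.0, 133.5), (31.752164840698242, 43.826927185058594), 26.56505012512207)
top pipe_center 0.6 [474. 390.] 2491 ((475.8192138671875, 387.8482971191406), (17.731061935424805, 152.46630859375), 3.979382038116455)
top cradle 0.74 [293. 224.] 1195 ((252.3272705078125, 223.09500122070312), (110.7186279296875, 41.63565444946289), 16.189205169677734)
top cradle 0.55 [472. 247.] 1280 ((469.229736328125, 242.12164306640625), (115.90128326416016, 40.93534851074219), 9.462321281433105)
side pipe_center 0.89 [374. 198.] 802 ((373.45123291015625, 197.4390411376953), (10.932164192199707, 78.55540466308594), 51.34019470214844)
side pipe_center 0.71 [446. 218.] 566 ((447.2268371582031, 218.51031494140625), (52.051963806152344, 11.415534019470215), 21.037511825561523)
side cradle 0.84 [378. 203.] 565 ((375.8404846191406, 200.63731384277344), (26.690298080444336, 63.084251403808594), 49.26789093017578)
pipe tri [ 579.28116861 -217.51515228   16.69910214]
hinge [591.5 245.4  68.2]
tip [573.2 250.5 133.5]
endstop [643.3 274.9  19.2]
fixture [ 6.152e+02  1.544e+02 -4.000e-01]
tin [786.   27.3  28.2]
jar [ 762.  -136.4   48.3]
```

View pics/c_fixt.png

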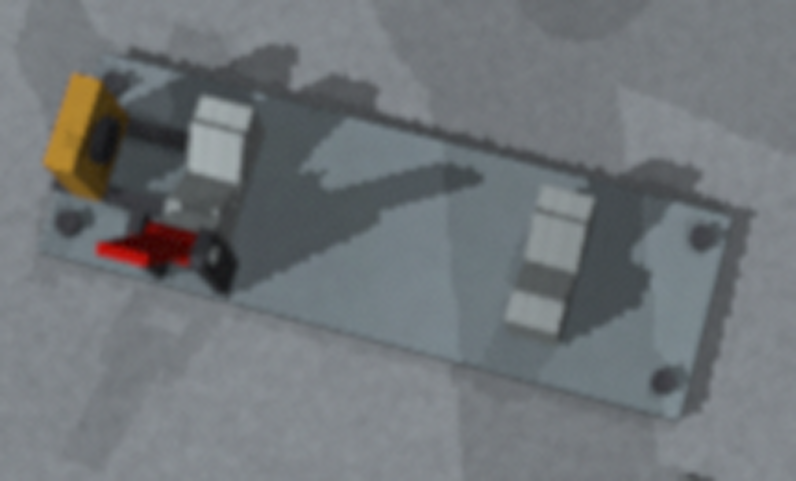

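View pics/c_pipe.png

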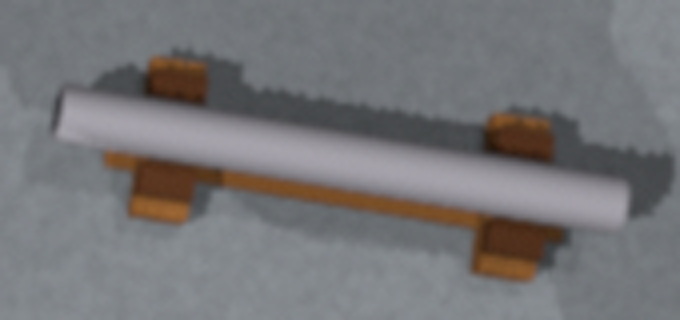

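View pics/c_fixs.png

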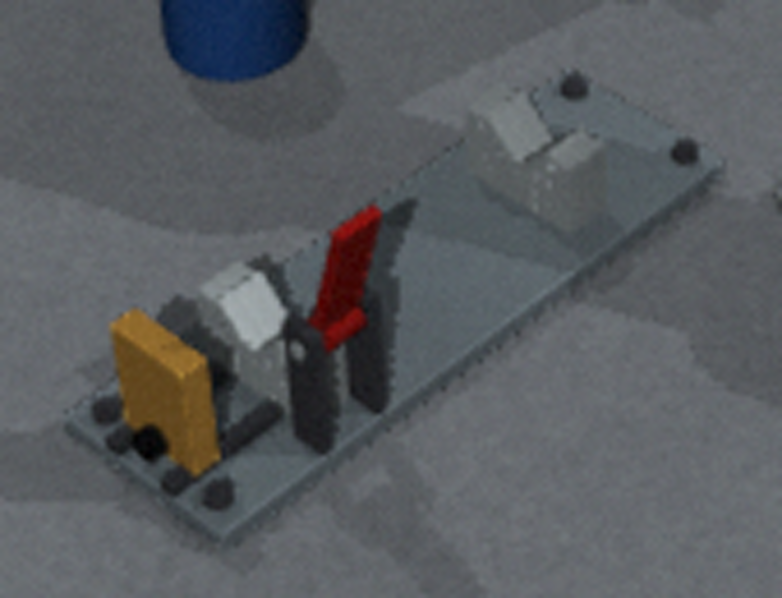

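```bash
python3 - <<'E'
from h import *
from scipy.optimize import least_squares
kt,ks=K("top"),K("side")
# top corners at z=12
T={(-50,-155):(333.8,277.5),(50,-155):(348.6,222),(-50,155):(161,233),(50,155):(181,180.4)}
S={(-50,155):(248.9,346.5),(50,155):(214.8,321.7),(-50,-155):(356.5,265.9),(50,-155):(325,246.3)}
for n,k,D in(("top",kt,T),("side",ks,S)):
    print(n,{c:np.round(atz(k,u,12)[:2],1) for c,u in D.items()})
def pt(p,x,y,z): c,s=np.cos(p[2]),np.sin(p[2]); return [p[0]+c*x-s*y,p[1]+s*x+c*y,z]
def res(p,sets):
    return np.concatenate([proj(k,pt(p,*c,12))-u for k,D in sets for c,u in D.items()])
for nm,sets in(("top",[(kt,T)]),("side",[(ks,S)]),("both",[(kt,T),(ks,S)])):
    r=least_squares(res,[610,155,-.27],args=(sets,)); print(nm,np.round(r.x,3),np.round(r.fun,1))
# pipe via edges
im=np.load("top0.npz")["im"]
for n,k,e in(("top",kt,((399.5+1,229),(541.5,250.5))),):
    a,b=[atz(k,u,24.5) for u in e]; print(n,a,b,np.linalg.norm(a-b),(a+b)/2)
u=np.array([(347,220),(402,176)]);
print([atz(ks,x,24.5) for x in u])
d=np.load("top0.npz")["d"]; print("depth pipe top z",[np.round(bp(kt,(x,y),d[y,x]),1) for x,y in((420,232),(471,240),(520,247),(205,200),(300,225),(173,200))])
E
```

```text
top {(-50, -155): array([520.4,  20.6]), (50, -155): array([616.5,  -7.9]), (-50, 155): array([604., 315.]), (50, 155): array([697.5, 283.1])}
side {(-50, 155): array([601.3, 317.8]), (50, 155): array([693.5, 293. ]), (-50, -155): array([516.3,  26.2]), (50, -155): array([605.9,  -3.6])}
top [ 6.09754e+02  1.52775e+02 -2.78000e-01] [ 1.9  0.7  1.2  0.7 -0.3 -0.1 -2.8 -1.5]
side [ 6.04535e+02  1.57589e+02 -2.83000e-01] [-0.1  1.3 -0.8 -0.6  2.  -0.6 -1.  -0.8]
both [ 6.08134e+02  1.53888e+02 -2.79000e-01] [ 1.2  1.7  0.6  1.7 -1.   0.7 -3.5 -0.7 -0.4 -0.7 -1.2 -2.2  1.  -2.2
 -2.  -2.3]
top [599.44651177 -95.17759723  24.5       ] [ 556.91269702 -333.24290479   24.5       ] 241.83510097456505 [ 578.1796044  -214.21025101   24.5       ]
[array([596.25266787, -97.47599099,  24.5       ]), array([ 549.55249973, -327.34855961,   24.5       ])]
depth pipe top z [array([ 591.4, -126.2,   34.3]), array([ 575.3, -210.8,   36.6]), array([ 561.8, -293. ,   35.1]), array([650.7, 233.6,  48.9]), array([603.7,  75.6,  52.2]), array([645.8, 281.6,  69.7])]
```

View pics/c_pipes.png

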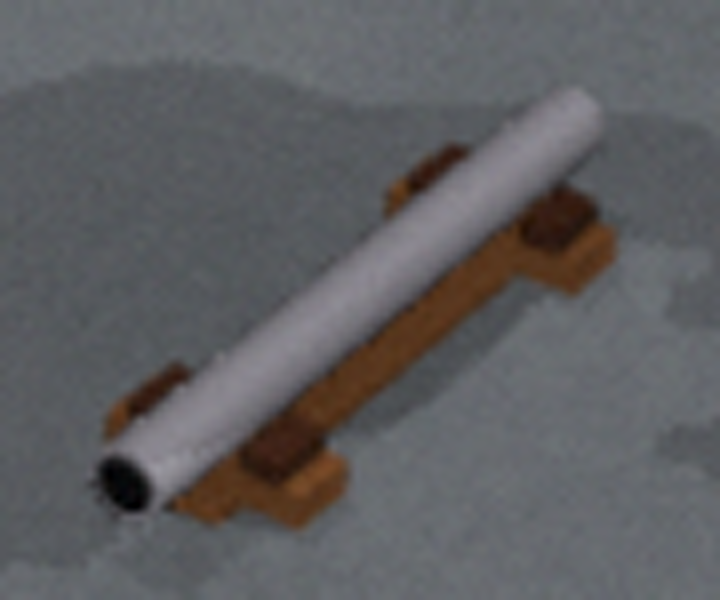

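Candidates for the pipe: the grey metal tube in the wooden cradle at top (471,240), and the pink tube at top (478,390). The close crop shows bare grey metal with dark open ends lying in the cradle, so I choose that one.

>>> apply_moves(hand=[0,0,0,0,0,0,0,0,0,0,0,0,0,0,0,0], slide=[[32,23,0],[32,23,0],[32,23,0],[32,23,0],[32,23,0],[32,23,0],[32,23,0],[32,23,0],[32,23,0],[32,23,0],[32,23,0],[32,23,0],[32,23,0],[31,22,0],[0,0,0],[0,0,0]], yaw=[0.0827,0.0827,0.0827,0.0827,0.0827,0.0827,0.0827,0.0827,0.0827,0.0827,0.0827,0.0827,0.0827,0.0827,0,0], newtons=20)

```text
t: 3.6
position: [576.2, -213.2, 238.4]
tool_rot: [-3.129, 0.275, 0.001]
force: [0.2, -0.2, 0.6]
width: 88.4
```

```bash
python3 - <<'E'
from h import *
s=env.get_state(); print(s["t"],s["position"],s["tool_rot"],s["force"])
k=K("wrist"); im,d=capture("wrist"); save("w1",im); np.savez("w1.npz",im=im,d=d)
for q in["pipe_center","cradle"]:
    for r in spotter.place_of("wrist",q)[:2]: print(q,r["uv"],r["score"],atz(k,r["uv"],24.5))
print(k[3],-k[3].T@k[4])
E
```

```text
3.6 [ 576.20300577 -213.20711672  238.38174731] [-3.12948382e+00  2.75288706e-01  9.73556101e-04] [ 0.23651334 -0.19184228  0.6444417 ]
pipe_center [109.9, 246.2] 0.96 [ 341.9751434  -203.82022864   24.5       ]
pipe_center [322.1, 215.1] 0.92 [ 577.08617652 -210.08577724   24.5       ]
cradle [324.3, 215.8] 0.56 [ 579.27428765 -211.23929764   24.5       ]
[[ 9.84914169e-01 -1.73042202e-01 -6.89766622e-04]
 [-1.67008749e-01 -9.51601625e-01  2.57996947e-01]
 [-4.53007428e-02 -2.53989651e-01 -9.66145486e-01]] [ 588.32682173 -147.89507671  384.89147561]
```

View pics/w1.png

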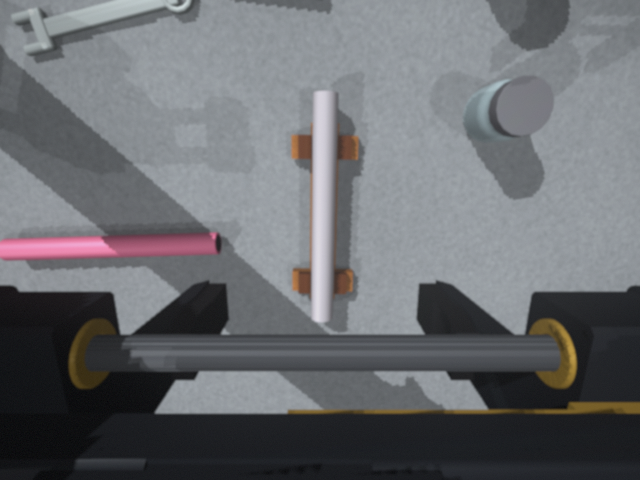

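```bash
python3 - <<'E'
from h import *
k=K("wrist"); z=np.load("w1.npz"); im=z["im"]; d=z["d"]
g=im.astype(int); m=((g.min(2)>140)&(np.abs(g[:,:,0]-g[:,:,1])<25)&(d>0)).astype(np.uint8); 
sub=np.zeros_like(m); sub[80:330,290:360]=m[80:330,290:360]
rows=[]
for y in range(100,318,6):
    xs=np.nonzero(sub[y])[0]
    if len(xs): rows.append((y,xs.min(),xs.max()))
print(rows[::5])
P=np.array([[(a+b)/2,y] for y,a,b in rows if 10<b-a<30]); vx,vy,x0,y0=cv2.fitLine(P.astype(np.float32),cv2.DIST_HUBER,0,.01,.01).ravel()
ends=[(x0+vx/vy*(y-y0),y) for y in (91,322)]
for zz in(24.5,30): 
    a,b=[atz(k,u,zz) for u in ends]; print(zz,a,b,np.linalg.norm(a-b),(a+b)/2,"yaw",-np.arctan2(a[0]-b[0],a[1]-b[1]))
for y in(120,200,300): 
    x=int(x0+vx/vy*(y-y0)); print(bp(k,(x,y),d[y,x]))
kt=K("top"); 
for ut,uw in(((400.5,229),ends[0]),((541.5,250.5),ends[1])): print("tri",tri(kt,ut,k,uw))
E
```

```text
[(100, np.int64(290), np.int64(332)), (130, np.int64(290), np.int64(358)), (160, np.int64(290), np.int64(331)), (190, np.int64(290), np.int64(359)), (220, np.int64(290), np.int64(359)), (250, np.int64(290), np.int64(359)), (280, np.int64(290), np.int64(329)), (310, np.int64(303), np.int64(359))]
24.5 [nan nan nan] [nan nan nan] nan [nan nan nan] yaw nan
30 [nan nan nan] [nan nan nan] nan [nan nan nan] yaw nan<stdin>:11: RuntimeWarning: divide by zero encountered in scalar divide
h.py:8: RuntimeWarning: invalid value encountered in divide
  o,d=ray(k,uv); return o+d*(z-o[2])/d[2]
<stdin>:15: RuntimeWarning: divide by zero encountered in scalar divide
Traceback (most recent call last):
OverflowError: cannot convert float infinity to integer
```

Use the cut-out region and a better threshold instead.

```bash
python3 - <<'E'
from h import *
k=K("wrist"); z=np.load("w1.npz"); im=z["im"]; d=z["d"]; kt=K("top")
H=None
for y in(100,150,210,250,310): print(y,[(x,int(im[y,x].sum()/3)) for x in range(306,344,3)])
for r in spotter.cut_out("wrist","pipe_center")[:3]:
    m=r["region"]; ys,xs=np.nonzero(m); print(r["score"],xs.min(),xs.max(),ys.min(),ys.max())
    if 250<xs.mean()<400:
        P=np.array([[xs[ys==y].mean(),y] for y in range(ys.min()+6,ys.max()-5)])
        vx,vy,x0,y0=cv2.fitLine(P.astype(np.float32),cv2.DIST_HUBER,0,.01,.01).ravel()
        ends=[(x0+vx/vy*(y-y0),y) for y in (91,322)]; print(ends)
        a,b=[atz(k,u,24.5) for u in ends]; print(a,b,np.linalg.norm(a-b),(a+b)/2,"yaw",-np.arctan2(a[0]-b[0],a[1]-b[1]))
        for y in(120,200,300):
            x=int(x0+vx/vy*(y-y0)); print("top surf",bp(k,(x,y),d[y,x]))
        for ut,uw in(((400.5,229),ends[0]),((541.5,250.5),ends[1])): print("tri",tri(kt,ut,k,uw))
E
```

```text
100 [(306, 135), (309, 136), (312, 150), (315, 192), (318, 212), (321, 214), (324, 209), (327, 194), (330, 172), (333, 143), (336, 106), (339, 132), (342, 137)]
150 [(306, 82), (309, 76), (312, 130), (315, 198), (318, 214), (321, 211), (324, 205), (327, 190), (330, 165), (333, 129), (336, 89), (339, 56), (342, 68)]
210 [(306, 144), (309, 139), (312, 159), (315, 205), (318, 218), (321, 211), (324, 201), (327, 183), (330, 152), (333, 111), (336, 87), (339, 96), (342, 93)]
250 [(306, 147), (309, 137), (312, 171), (315, 209), (318, 221), (321, 211), (324, 196), (327, 175), (330, 140), (333, 99), (336, 92), (339, 93), (342, 95)]
310 [(306, 158), (309, 154), (312, 182), (315, 214), (318, 221), (321, 204), (324, 186), (327, 159), (330, 116), (333, 100), (336, 106), (339, 105), (342, 105)]
0.81 0 221 232 259
0.74 311 338 89 321
[(np.float32(325.70108), 91), (np.float32(321.62012), 322)]
[601.3186618  -91.14165364  24.5       ] [ 553.6105665 -335.5137046   24.5      ] 248.9854647393794 [ 577.46461415 -213.32767912   24.5       ] yaw -0.1928022400270558
top surf [ 595.69915914 -118.51638461   37.63706487]
top surf [ 580.34246427 -194.00379829   37.27502815]
top surf [ 559.99175525 -302.30284712   37.98982614]
tri [599.48991699 -93.16313908  31.53125718]
tri [ 554.74666027 -328.04520133   37.91932287]
```

>>> apply_moves(hand=[0,0,0,0,0,0,0,0,0,0,0.3,0.6,1,1,1,1,1,1], slide=[[1,0,-40],[0,0,-40],[0,0,-40],[0,0,-40],[0,0,-35],[0,0,-20],[0,0,-10],[0,0,-6],[0,0,0],[0,0,0],[0,0,0],[0,0,0],[0,0,0],[0,0,0],[0,0,0],[0,0,0],[0,0,0],[0,0,0]], yaw=[-0.012,0,0,0,0,0,0,0,0,0,0,0,0,0,0,0,0,0], newtons=20)

```text
t: 5.6
position: [577.0, -213.6, 7.7]
tool_rot: [-3.128, 0.295, 0.0]
force: [-0.3, 0.5, -0.6]
width: 26.4
```

>>> apply_moves(hand=[1,1,1,1,1,1,1,1,1,1,1,1,1,1,1,1,1,1], slide=[[0,0,0],[0,0,10],[0,0,25],[0,0,35],[0,0,35],[0,15,35],[-5,30,30],[-6,35,20],[-6,40,20],[-6,40,12],[-6,40,10],[-6,40,0],[-6,40,0],[-6,30,0],[-5,20,0],[-5,10,0],[0,4,0],[0,0,0]], yaw=[0,0,0,0,0,0,-0.01,-0.01,-0.01,-0.01,-0.01,-0.01,-0.01,-0.01,-0.01,-0.002,0,0])

```text
t: 7.4
position: [520.1, 130.1, 239.9]
tool_rot: [3.111, -0.438, 0.0]
force: [-0.3, -0.9, -2.4]
width: 24.1
```

```bash
python3 - <<'E'
from h import *
s=env.get_state(); print(s["t"],s["position"],s["tool_rot"],s["force"],s["wrist_torque"],s["width"])
k=K("wrist"); im,d=capture("wrist"); save("w2",im); np.savez("w2.npz",im=im,d=d,R=k[3],t=k[4])
for q in["fixture","v_axis","end_stop","strap_hinge","strap_press","strap_tip"]:
    for r in spotter.place_of("wrist",q)[:2]: print(q,np.round(r["uv"],1),round(r["score"],2),np.round(atz(k,r["uv"],52)))
E
```

```text
7.4 [520.09126573 130.09963078 239.91545124] [ 3.11071637e+00 -4.38412507e-01  2.98847621e-04] [-0.33580639 -0.85008674 -2.37728624] [-0.06909889 -0.06391835  0.03187009] 24.123711744205767
fixture [393.  170.2] 0.62 [600. 161.  52.]
end_stop [405.6  36.3] 0.95 [636. 269.  52.]
strap_hinge [368.5  76.3] 0.82 [597. 247.  52.]
strap_press [352.   62.8] 0.85 [586. 262.  52.]
```

View pics/w2.png

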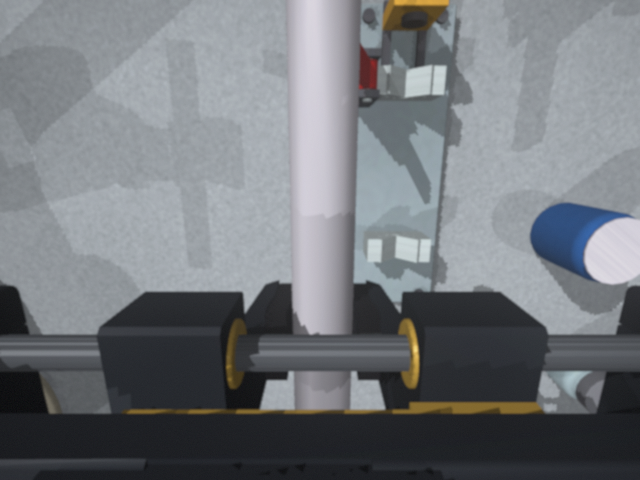

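```bash
python3 - <<'E'
from h import *
z=np.load("w2.npz"); im=z["im"]
save("c2a",cv2.resize(im[0:120,340:470],None,fx=5,fy=5,interpolation=cv2.INTER_CUBIC))
save("c2b",cv2.resize(im[215:310,340:470],None,fx=5,fy=5,interpolation=cv2.INTER_CUBIC))
E
```

```text
(no output)
```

View pics/c2a.png

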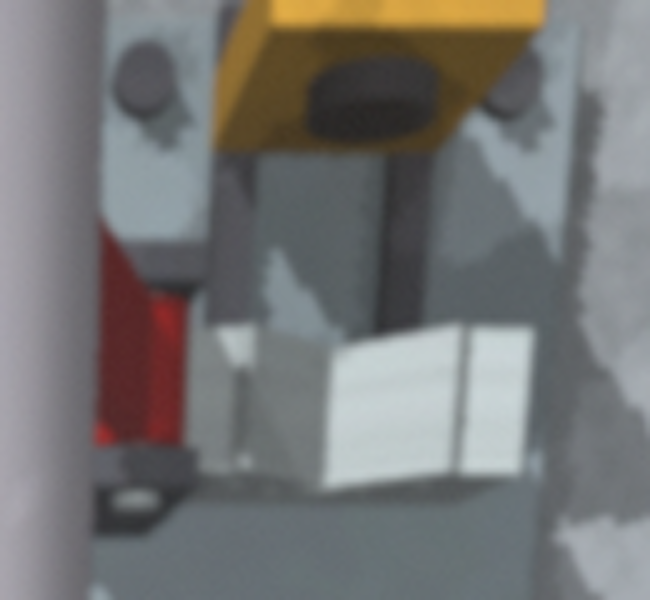

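View pics/c2b.png

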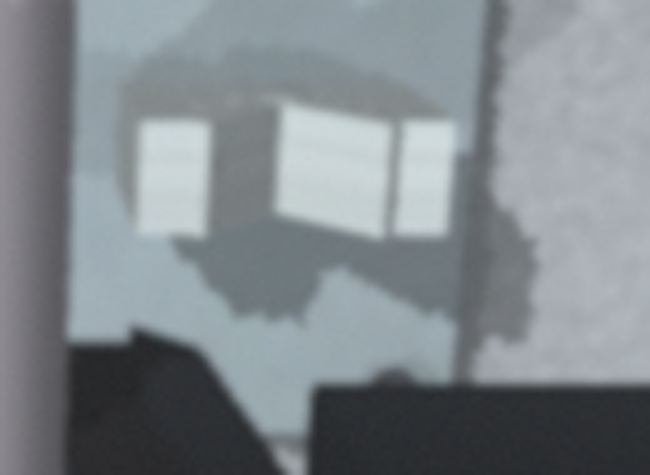

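```bash
cat > fit.py <<'E'
from h import *
from scipy.optimize import least_squares
def pt(p,x,y,z): c,s=np.cos(p[2]),np.sin(p[2]); return [p[0]+c*x-s*y,p[1]+s*x+c*y,z]
def fit(k,L):
    f=lambda p:np.concatenate([proj(k,pt(p,*c))-u for c,u in L])
    r=least_squares(f,[606,155,-.28],loss="soft_l1"); return r.x,f(r.x).reshape(-1,2)
E
python3 - <<'E'
from fit import *
z=np.load("w2.npz"); kk=K("wrist"); k=(kk[0],kk[1],kk[2],z["R"],z["t"])
b=lambda x,y:np.array([340+x/5-.4,215+y/5-.4]); a=lambda x,y:np.array([340+x/5-.4,y/5-.4])
L=[((-32,-68,53),b(138,120)),((-32,-92,53),b(135,236)),((32,-68,53),b(457,120)),((32,-92,53),b(449,237)),((32,92,53),a(535,327)),((32,68,53),a(523,475)),((0,-68,34.3),b(278,98)),((0,-92,34.3),b(273,212)),((0,92,34.3),a(332,347)),((0,68,34.3),a(322,488))]
p,r=fit(k,L); print(np.round(p,4)); print(np.round(r,1))
print(np.round(fit(k,L[:6])[0],4))
d=z["d"]
for u in(b(430,180),b(170,180),a(495,400),a(400,10)): x,y=np.round(u).astype(int); print(np.round(bp(k,(x,y),d[y,x]),1))
# pad centre & brass: depth
for u in (a(372,95),a(300,130)): x,y=np.round(u).astype(int); X=bp(k,(x,y),d[y,x]); c,s=np.cos(p[2]),np.sin(p[2]); v=X-[p[0],p[1],0]; print("pad",np.round([c*v[0]+s*v[1],-s*v[0]+c*v[1],X[2]],1))
# top view same landmarks
kt=K("top"); o=lambda x,y:np.array([150+x/3.7-.4,165+y/3.7-.4])
# near block: top flats corners in c_fixt: right block (y=-80)
LT=[((32,-92,53),o(593,197)),((32,-68,53),o(543,185)),((-32,-92,53),o(557,340)),((-32,-68,53),o(507,323)),((32,92,53),o(200,95)),((32,68,53),o(254,108))]
p2,r2=fit(kt,LT); print("top",np.round(p2,4),np.round(r2,1))
E
```

```text
[ 6.097984e+02  1.578397e+02 -2.841000e-01]
[[ 0.3  0.5]
 [-0.  -0. ]
 [-0.   0.8]
 [-0.5  0.1]
 [ 0.2 -0.5]
 [-0.  -0.9]
 [ 0.2  0.8]
 [-0.2 -0.4]
 [-0.2  0.3]
 [ 0.1 -0.4]]
[ 6.097642e+02  1.577920e+02 -2.837000e-01]
[614.7  72.3  51. ]
[563.5  86.8  50.5]
[657.9 226.9  50.9]
[645.7 284.7  74.9]
pad [ -1.9 124.4  61.7]
pad [ -6.3 130.4  26.7]
top [ 6.094211e+02  1.554749e+02 -2.870000e-01] [[ 0.6  0.7]
 [ 0.1  0.3]
 [ 0.  -1.2]
 [-0.6 -0.4]
 [ 0.4  0.1]
 [-0.4  0.2]]
```

>>> apply_moves(hand=[1,1,1,1,1,1,1,1,1,1,1,1,1], slide=[[20,-3,0],[25,-3,0],[25,-3,-20],[9,-1,-40],[0,0,-40],[0,0,-40],[0,0,-25],[0,0,-12],[0,0,-8],[0,0,0],[0,0,0],[0,0,0],[0,0,0]], yaw=[-0.005,0,0,0,0,0,0,0,0,0,0,0,0])

```text
t: 9.05
position: [599.4, 120.4, 55.7]
tool_rot: [-3.11, 0.446, -0.003]
force: [0.1, 0.0, -2.8]
width: 24.7
```

```bash
python3 - <<'E'
from h import *
s=env.get_state(); print(s["t"],s["position"],s["tool_rot"],s["force"],s["wrist_torque"])
im,d=capture("side"); save("s3",cv2.resize(im[200:380,180:400],None,fx=3.5,fy=3.3,interpolation=cv2.INTER_CUBIC))
im,d=capture("wrist"); save("w3",im)
E
```

```text
9.05 [599.39960854 120.37607313  55.70005636] [-3.10950240e+00  4.46340545e-01 -2.60738092e-03] [ 0.06270429  0.01583949 -2.76890588] [-0.10303901 -0.06205725  0.03052444]
```

View pics/s3.png

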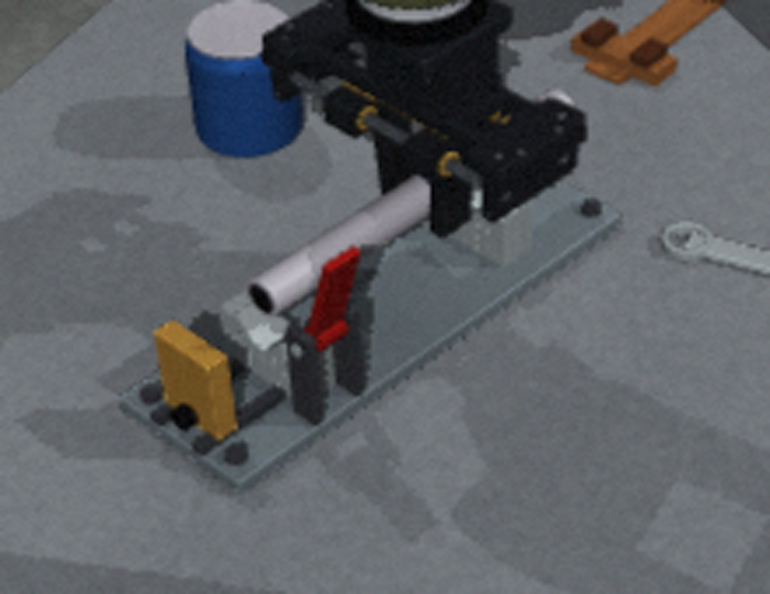

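View pics/w3.png

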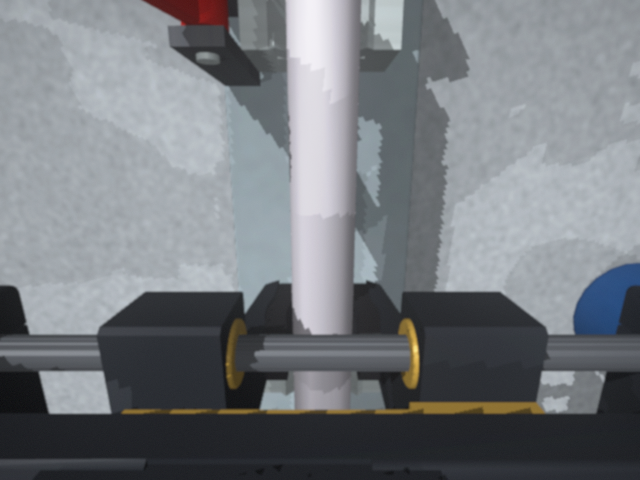

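>>> apply_moves(hand=[1,1,1,1,1,1,1], slide=[[0,0,-8],[0,0,-6],[0,0,-2],[0,0,-1],[0,0,-1],[0,0,0],[0,0,0]], yaw=[0,0,0,0,0,0,0])

```text
t: 9.85
position: [599.1, 120.4, 36.9]
tool_rot: [-3.11, 0.446, -0.001]
force: [0.2, 0.2, -2.3]
width: 24.4
```

>>> apply_moves(hand=[1,1,1], slide=[[0,0,-1],[0,0,0],[0,0,0]], yaw=[0,0,0])

```text
t: 10.15
position: [599.0, 120.4, 35.8]
tool_rot: [-3.11, 0.446, -0.0]
force: [-0.8, -0.4, -2.9]
width: 24.4
```

>>> apply_moves(hand=[1,1,1], slide=[[0,0,-1],[0,0,0],[0,0,0]], yaw=[0,0,0])

```text
t: 10.45
position: [599.1, 120.4, 35.3]
tool_rot: [-3.11, 0.446, -0.001]
force: [-3.2, -0.2, 5.4]
width: 24.2
```

>>> apply_moves(hand=[1,1,1], slide=[[-0.6,0.2,0],[0,0,0],[0,0,0]], yaw=[0,0,0])

```text
t: 10.75
position: [598.8, 120.5, 35.2]
tool_rot: [-3.11, 0.446, -0.002]
force: [-1.3, -0.4, 5.2]
width: 23.8
```

>>> apply_moves(hand=[0.65,0.5,0.2,0,0,0,0,0,0,0,0,0,0,0,0,0], slide=[[0,0,0],[0,0,0],[0,0,0],[0,0,0],[0,0,0],[0,0,5],[0,0,15],[0,0,25],[0,0,25],[-5,-15,20],[-10,-35,10],[-10,-35,0],[-10,-35,0],[-8,-26,0],[0,0,0],[0,0,0]], yaw=[0,0,0,0,0,0,0,0,0,0,0,0,0,0,0,0])

```text
t: 12.35
position: [555.5, -25.5, 135.1]
tool_rot: [-3.109, 0.448, -0.001]
force: [0.2, 0.5, -0.4]
width: 88.0
```

```bash
python3 - <<'E'
from h import *
s=env.get_state(); print(s["t"],s["position"],s["tool_rot"],s["force"],s["width"])
k=K("wrist");im,d=capture("wrist"); save("w4",im); np.savez("w4.npz",im=im,d=d,R=k[3],t=k[4])
im,d=capture("top"); save("t4",cv2.resize(im[165:295,150:365],None,fx=3.7,fy=3.7,interpolation=cv2.INTER_CUBIC))
im,d=capture("side"); save("s4",cv2.resize(im[200:380,180:400],None,fx=3.5,fy=3.3,interpolation=cv2.INTER_CUBIC))
E
```

```text
12.35 [555.49981792 -25.48073166 135.10864361] [-3.10921289e+00  4.48106154e-01 -6.53735861e-04] [ 0.19897719  0.47259185 -0.4393823 ] 88.01046602056277
```

View pics/w4.png

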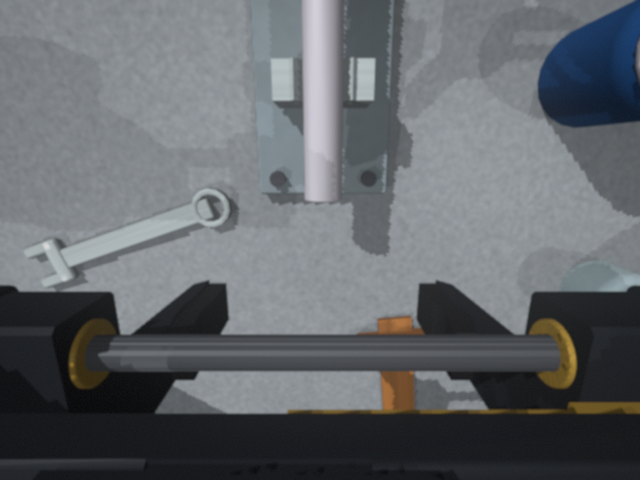

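View pics/t4.png

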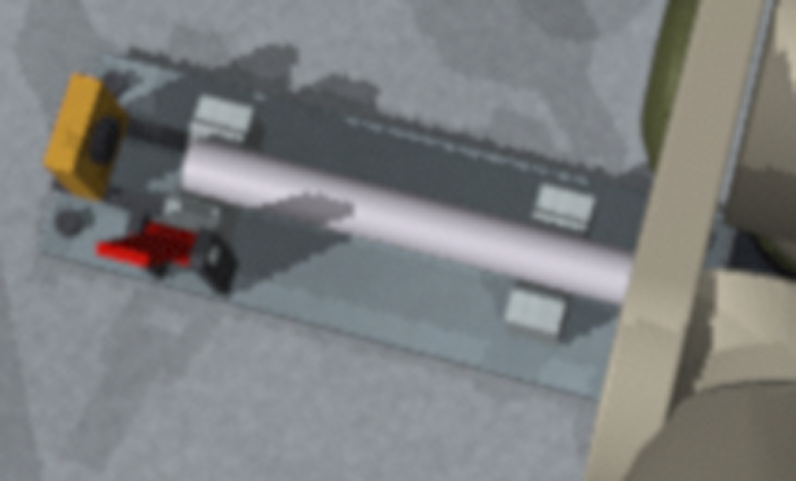

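View pics/s4.png

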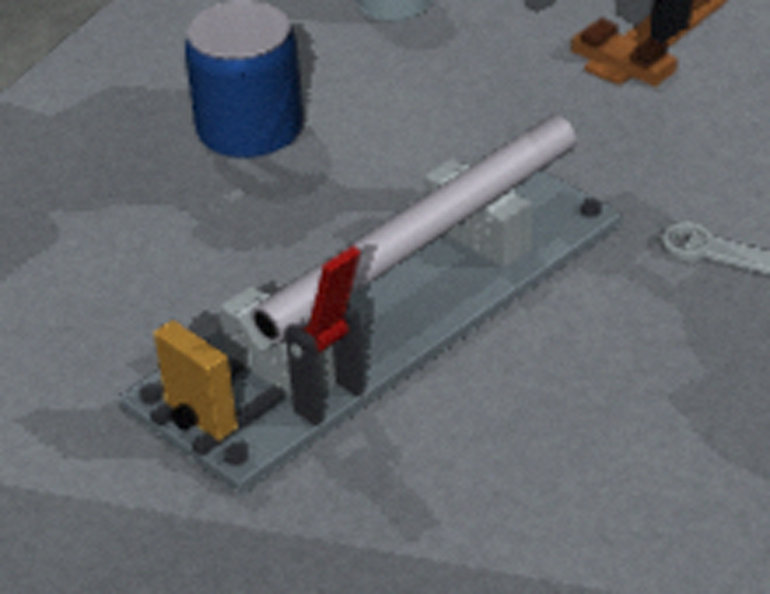

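```bash
python3 - <<'E'
from h import *
z=np.load("w4.npz"); kk=K("wrist"); k=(kk[0],kk[1],kk[2],z["R"],z["t"])
p=(609.6,157,-.285);c,s=np.cos(p[2]),np.sin(p[2])
for u,h in(((321,202),64.5),((321,202),52)):
    X=atz(k,u,h); v=X-[p[0],p[1],0]; print(X,c*v[0]+s*v[1],-s*v[0]+c*v[1])
for n,u,h in(("top",(150+190/3.7,165+163/3.7),56),("side",(180+266/3.5,200+322/3.3),52)):
    X=atz(K(n),u,h); v=X-[p[0],p[1],0]; print(n,X,c*v[0]+s*v[1],-s*v[0]+c*v[1])
E
```

```text
[565.65621954   9.95679665  64.5       ] -0.8288686936835745 -153.4668448527923
[565.14290122   8.33459696  52.        ] -0.8653870751668293 -155.16793096251823
top [633.27298066 237.97511402  56.        ] -0.04870493563897682 84.36454665267468
side [632.65512229 235.97645596  52.        ] -0.0797023141994373 82.27279566621769
```

>>> apply_moves(hand=[1,1,1,1,1,1,1,1,1], slide=[[0,0,-20],[0,0,-25],[0,0,-25],[0,0,-15],[0,0,-8],[0,0,0],[1.4,4.8,0],[1.4,4.8,0],[0.8,2.9,0]], yaw=[0,0,0,0,0,0,0,0,0])

```text
t: 13.4
position: [559.5, -12.3, 42.5]
tool_rot: [3.11, -0.446, 0.002]
force: [0.1, 0.0, -0.0]
width: 18.4
```

>>> apply_moves(hand=[1,1,1,1,1,1,1], slide=[[0,0,0],[0.56,1.92,0],[0.56,1.92,0],[0.56,1.92,0],[0.56,1.92,0],[0,0,0],[0,0,0]], yaw=[0,0,0,0,0,0,0])

```text
t: 14.1
position: [561.3, -5.3, 41.7]
tool_rot: [3.11, -0.446, -0.0]
force: [-0.6, 0.7, -0.3]
width: 0.2
```

>>> apply_moves(hand=[1,1,1,1,1], slide=[[0.56,1.92,0],[0.56,1.92,0],[0.56,1.92,0],[0.56,1.92,0],[0.56,1.92,0]], yaw=[0,0,0,0,0])

```text
t: 14.6
position: [564.1, 4.3, 41.8]
tool_rot: [3.109, -0.446, -0.0]
force: [-1.2, -1.9, 1.1]
width: 0.3
```

```bash
python3 - <<'E'
from h import *
p=(609.6,157,-.285);c,s=np.cos(p[2]),np.sin(p[2])
def F(X): v=X-[p[0],p[1],0]; return np.round([c*v[0]+s*v[1],-s*v[0]+c*v[1],X[2]],1)
z=np.load("w2.npz"); kk=K("wrist"); k=(kk[0],kk[1],kk[2],z["R"],z["t"])
print("pad w2",F(atz(k,(340+372/5,100/5),52)))
print("pad top",F(atz(K("top"),(150+103/3.7,165+140/3.7),52)))
im,d=capture("side"); save("s5",cv2.resize(im[230:360,200:370],None,fx=4.6,fy=4.6,interpolation=cv2.INTER_CUBIC))
print(env.get_state()["force"])
E
```

```text
pad w2 [  0.7 127.7  52. ]
pad top [  0.8 126.2  52. ]
[-0.78957144 -0.72841819 -0.2719795 ]
```

View pics/s5.png

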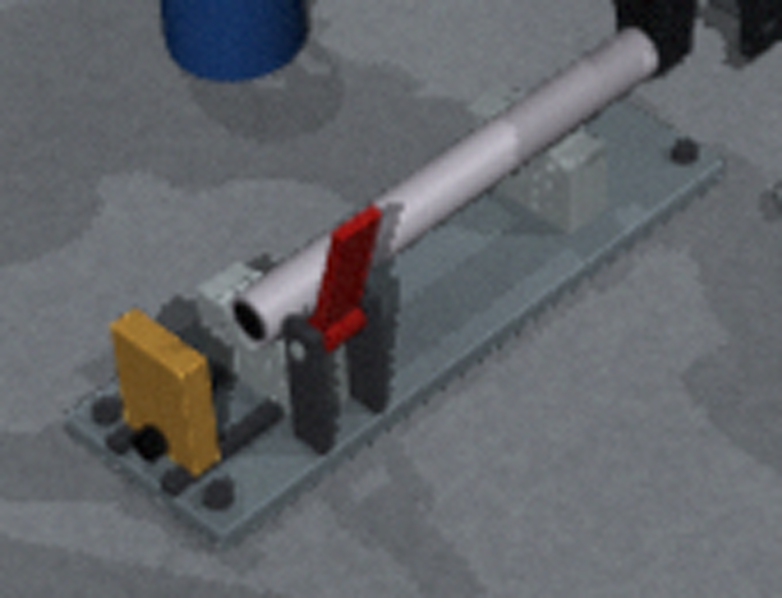

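>>> apply_moves(hand=[1,1,1,1,1,1,1,1,1,1,1], slide=[[0.56,1.92,0],[0.56,1.92,0],[0.56,1.92,0],[0.56,1.92,0],[0.56,1.92,0],[0.56,1.92,0],[0.56,1.92,0],[0.56,1.92,0],[0.56,1.92,0],[0.56,1.92,0],[0.56,1.92,0]], yaw=[0,0,0,0,0,0,0,0,0,0,0])

```text
t: 15.75
position: [570.3, 25.6, 41.8]
tool_rot: [3.11, -0.446, 0.0]
force: [-1.1, -2.8, 0.5]
width: 0.7
```

```bash
python3 - <<'E'
from h import *
im,d=capture("side"); save("s6",cv2.resize(im[230:360,200:370],None,fx=4.6,fy=4.6,interpolation=cv2.INTER_CUBIC))
s=env.get_state();print(s["force"],s["wrist_torque"],s["position"])
E
```

```text
[-0.06864044 -1.68460583  0.49249996] [-0.20398042  0.03362037  0.02119813] [570.33665576  25.86967393  41.76352047]
```

View pics/s6.png

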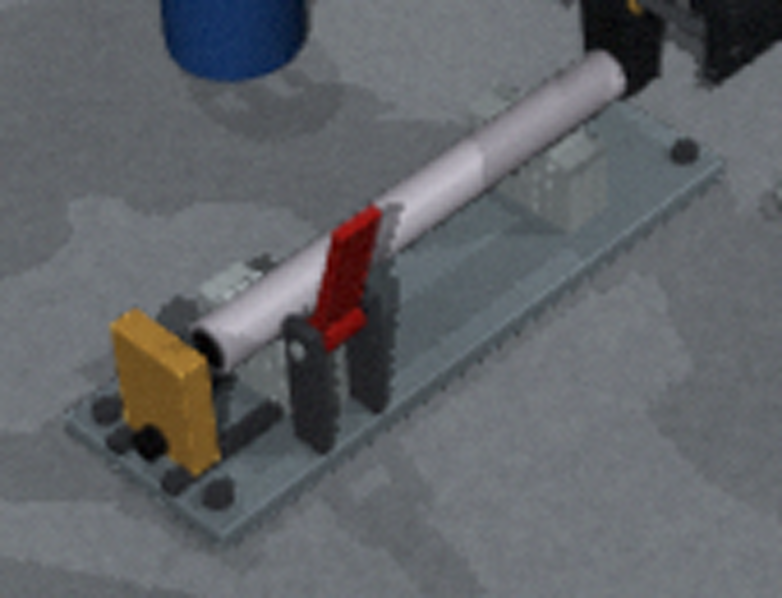

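>>> apply_moves(hand=[1,1,1,1,1,1], slide=[[0.28,0.96,0],[0.28,0.96,0],[0.28,0.96,0],[0.28,0.96,0],[0.28,0.96,0],[0.28,0.96,0]], yaw=[0,0,0,0,0,0])

```text
t: 16.4
position: [571.9, 31.3, 41.7]
tool_rot: [3.11, -0.446, -0.0]
force: [0.1, -2.6, 0.4]
width: 0.5
```

>>> apply_moves(hand=[1,1,1,1], slide=[[0.28,0.96,0],[0.28,0.96,0],[0.28,0.96,0],[0.28,0.96,0]], yaw=[0,0,0,0])

```text
t: 16.8
position: [573.1, 35.1, 41.7]
tool_rot: [3.11, -0.447, 0.0]
force: [-0.2, -3.0, 1.1]
width: 0.5
```

>>> apply_moves(hand=[1,1,1], slide=[[0.28,0.96,0],[0.28,0.96,0],[0.28,0.96,0]], yaw=[0,0,0])

```text
t: 17.1
position: [573.9, 37.9, 41.8]
tool_rot: [3.11, -0.446, -0.0]
force: [-0.7, -3.7, 1.2]
width: 0.5
```

>>> apply_moves(hand=[1,1], slide=[[0.28,0.96,0],[0.28,0.96,0]], yaw=[0,0])

```text
t: 17.3
position: [574.5, 39.9, 41.8]
tool_rot: [3.11, -0.447, 0.0]
force: [-1.3, -3.1, 1.1]
width: 0.4
```

>>> apply_moves(hand=[1,1], slide=[[0.28,0.96,0],[0.28,0.96,0]], yaw=[0,0])

```text
t: 17.5
position: [574.6, 40.4, 41.7]
tool_rot: [3.107, -0.445, -0.002]
force: [-4.7, -15.4, 3.7]
width: 0.7
```

>>> apply_moves(hand=[1,1,1], slide=[[-0.11,-0.38,0],[0,0,0],[0,0,0]], yaw=[0,0,0])

```text
t: 17.8
position: [574.5, 40.3, 41.7]
tool_rot: [3.108, -0.446, -0.001]
force: [-2.9, -9.6, 2.7]
width: 0.4
```

>>> apply_moves(hand=[1,1,1,1,1,1,1], slide=[[0.02,0.08,0],[0,0,0],[0,0,0],[0,0,0],[0,0,0],[0,0,0],[0,0,0]], yaw=[0,0,0,0,0,0,0])

```text
t: 18.5
position: [574.6, 40.3, 41.7]
tool_rot: [3.108, -0.446, -0.001]
force: [-3.2, -11.2, 1.8]
width: 0.6
```

>>> apply_moves(hand=[1,1,1,1,1,1,1,1,1,1,1,1,1,1,1,1], slide=[[-0.6,-2,0],[-2,-7,0],[-3,-10.2,0],[0,0,30],[0,0,40],[0,0,40],[-3,20,20],[-4,30,0],[-5,40,0],[-5,40,0],[-6,40,0],[-5,40,0],[-5,31,0],[0,0,0],[0,0,0],[0,0,0]], yaw=[0,0,0,0,0,0,0,0,0,0,0,0,0,0,0,0])

```text
t: 20.1
position: [536.6, 262.1, 171.7]
tool_rot: [3.109, -0.448, -0.0]
force: [0.4, -0.4, 0.3]
width: 0.4
```

```bash
python3 - <<'E'
from h import *
s=env.get_state();print(s["t"],s["force"],s["position"],s["tool_rot"])
im,d=capture("side"); save("s7",cv2.resize(im[200:380,180:400],None,fx=3.5,fy=3.3,interpolation=cv2.INTER_CUBIC))
k=K("wrist");im,d=capture("wrist"); save("w7",im); np.savez("w7.npz",im=im,d=d,R=k[3],t=k[4])
p=(609.6,157,-.285);c,sn=np.cos(p[2]),np.sin(p[2])
for q,h in(("strap_hinge",67.5),("strap_press",105),("strap_tip",135)):
    for n in("wrist","side"):
        for r in spotter.place_of(n,q)[:1]:
            X=atz(K(n),r["uv"],h); v=X-[p[0],p[1],0]; print(q,n,np.round(r["uv"]),round(r["score"],2),c*v[0]+sn*v[1],-sn*v[0]+c*v[1])
E
```

```text
20.1 [ 0.38354946 -0.36530857  0.28708629] [536.56475778 262.09682144 171.68385822] [ 3.10928019e+00 -4.48210206e-01 -2.76487516e-04]
strap_hinge wrist [403. 245.] 0.6 -37.807950015729794 79.86830094409005
strap_hinge side [273. 302.] 0.66 -43.767548159049085 78.48373775558241
strap_press wrist [388. 256.] 0.75 -56.11630833821481 82.71499469458975
strap_press side [274. 289.] 0.64 -51.722385044891794 80.73930507282427
strap_tip wrist [386. 276.] 0.72 -62.93628304403901 80.23388564254977
strap_tip side [277. 278.] 0.58 -61.09966041786271 77.78139896429721
```

View pics/s7.png

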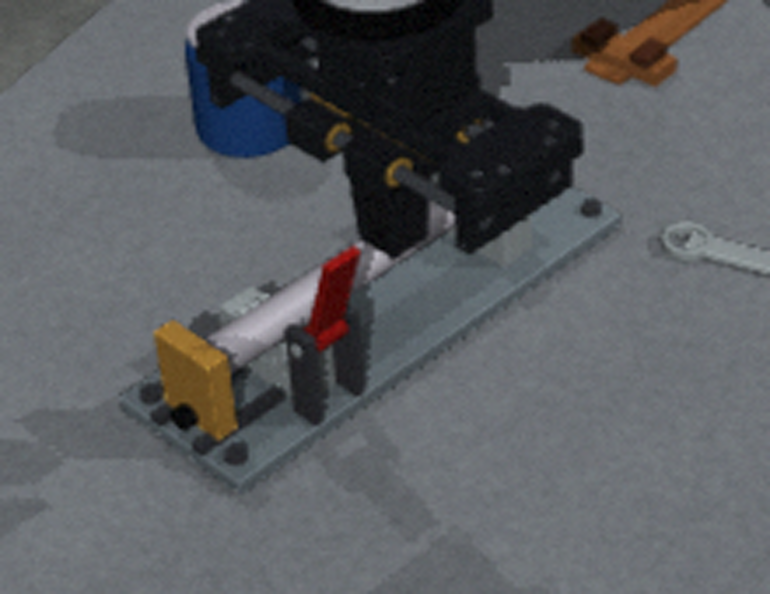

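View pics/w7.png

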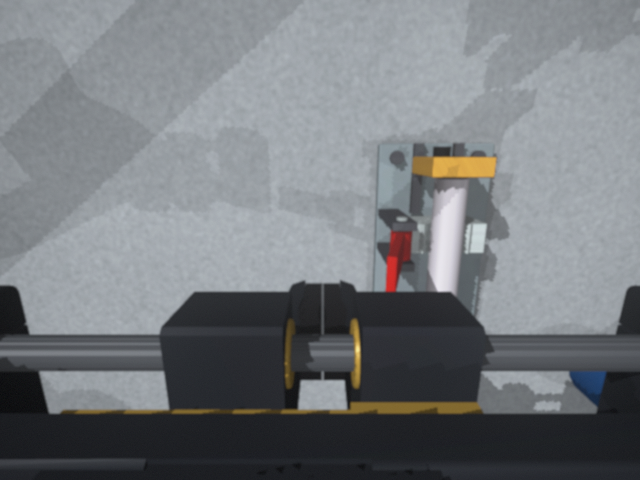

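>>> apply_moves(hand=[1,1,1,1,1,1,1,1,1,1,1], slide=[[0,0,-20],[0,0,-20],[0,0,-12],[0,0,-5],[5.8,-1.7,0],[5.8,-1.7,0],[5.8,-1.7,0],[5.8,-1.7,0],[5.8,-1.7,0],[0,0,0],[0,0,0]], yaw=[0,0,0,0,0,0,0,0,0,0,0])

```text
t: 21.6
position: [565.4, 254.6, 114.7]
tool_rot: [3.11, -0.447, 0.0]
force: [0.3, 0.4, 0.3]
width: 0.5
```

```bash
python3 - <<'E'
from h import *
im,d=capture("side"); save("s8",cv2.resize(im[200:380,180:400],None,fx=3.5,fy=3.3,interpolation=cv2.INTER_CUBIC))
E
```

```text
(no output)
```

View pics/s8.png

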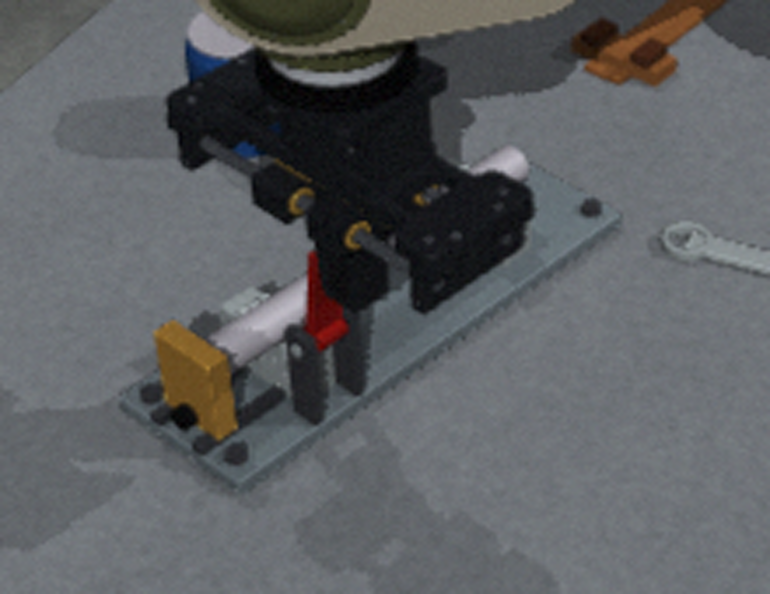

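>>> apply_moves(hand=[1,1,1,1,1], slide=[[4.8,-1.4,0],[4.8,-1.4,0],[4.8,-1.4,0],[4.8,-1.4,0],[4.8,-1.4,0]], yaw=[0,0,0,0,0])

```text
t: 22.15
position: [589.4, 247.7, 114.4]
tool_rot: [3.11, -0.447, -0.002]
force: [-2.5, 1.2, -0.6]
width: 0.5
```

```bash
python3 - <<'E'
from h import *
im,d=capture("side"); save("s9",cv2.resize(im[200:380,180:400],None,fx=3.5,fy=3.3,interpolation=cv2.INTER_CUBIC))
E
```

```text
(no output)
```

View pics/s9.png

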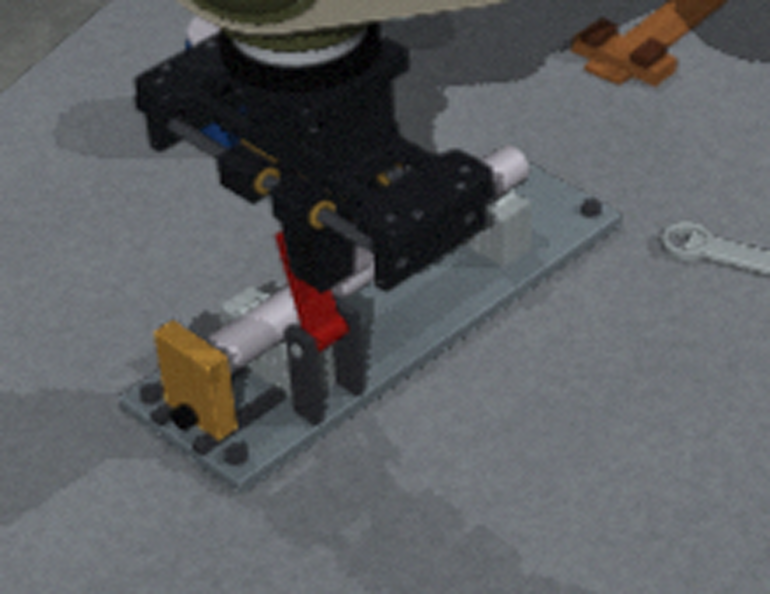

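>>> apply_moves(hand=[1,1,1,1,1,1], slide=[[4.8,-1.4,-2.4],[6.7,-2,-3],[7.7,-2.2,-5],[7.7,-2.2,-6],[6.7,-2,-7],[5.8,-1.7,-7]], yaw=[0,0,0,0,0,0])

```text
t: 22.8
position: [629.1, 236.0, 83.3]
tool_rot: [3.109, -0.447, -0.001]
force: [-1.8, 0.9, 1.8]
width: 0.8
```

```bash
python3 - <<'E'
from h import *
im,d=capture("side"); save("s10",cv2.resize(im[200:380,180:400],None,fx=3.5,fy=3.3,interpolation=cv2.INTER_CUBIC))
E
```

```text
(no output)
```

View pics/s10.png

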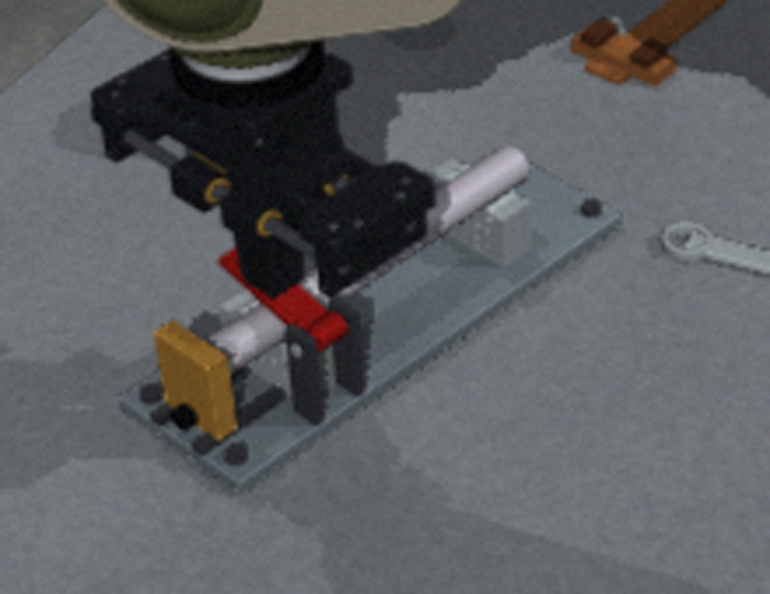

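>>> apply_moves(hand=[1,1,1,1,1], slide=[[3.8,-1.1,-4],[2.9,-0.8,-3.5],[1,-0.3,-2],[0,0,0],[0,0,0]], yaw=[0,0,0,0,0])

```text
t: 23.35
position: [636.5, 234.0, 74.9]
tool_rot: [3.11, -0.446, 0.001]
force: [-0.7, 0.2, 0.2]
width: 0.6
```

>>> apply_moves(hand=[1,1,1,1], slide=[[0,0,-1],[0,0,-1],[0,0,-1],[0,0,0]], yaw=[0,0,0,0])

```text
t: 23.75
position: [636.6, 234.1, 71.9]
tool_rot: [-3.11, 0.447, -0.001]
force: [0.8, 0.1, 1.0]
width: 0.4
```

>>> apply_moves(hand=[1,1,1], slide=[[0,0,-1],[0,0,0],[0,0,0]], yaw=[0,0,0])

```text
t: 24.05
position: [636.5, 234.1, 70.9]
tool_rot: [-3.11, 0.447, -0.0]
force: [1.8, -1.0, 0.9]
width: 0.7
```

>>> apply_moves(hand=[1,1,1], slide=[[0,0,-0.7],[0,0,0],[0,0,0]], yaw=[0,0,0])

```text
t: 24.35
position: [636.5, 234.1, 70.8]
tool_rot: [-3.11, 0.446, -0.001]
force: [0.1, -0.0, 5.0]
width: 0.4
```

>>> apply_moves(hand=[1,1,1], slide=[[0,0,-0.6],[0,0,0],[0,0,0]], yaw=[0,0,0])

```text
t: 24.65
position: [636.5, 234.1, 70.8]
tool_rot: [-3.109, 0.446, -0.002]
force: [-1.6, -1.6, 9.0]
width: 0.6
```

>>> apply_moves(hand=[1,1,1,1,1,1,1,1], slide=[[0,0,-0.4],[0,0,0],[0,0,0],[0,0,0],[0,0,0],[0,0,0],[0,0,0],[0,0,0]], yaw=[0,0,0,0,0,0,0,0])

```text
t: 25.45
position: [636.5, 234.1, 70.7]
tool_rot: [-3.109, 0.446, -0.002]
force: [-3.0, -0.9, 11.2]
width: 0.3
```

>>> apply_moves(hand=[1,1,1,1,1,1,1,1,1,1,1,1], slide=[[0,0,2],[0,0,10],[0,0,25],[0,0,35],[0,0,40],[-5,-25,30],[-10,-40,20],[-10,-40,0],[-10,-40,0],[-10,-30,0],[0,0,0],[0,0,0]], yaw=[0,0,0,0,0,0,0,0,0,0,0,0])

```text
t: 26.65
position: [591.3, 59.0, 231.5]
tool_rot: [-3.109, 0.448, -0.0]
force: [1.2, 0.5, -0.4]
width: 0.4
```

```bash
python3 - <<'E'
from h import *
s=env.get_state();print(s["t"],s["force"],s["position"])
im,d=capture("side"); save("s11",cv2.resize(im[200:380,180:400],None,fx=3.5,fy=3.3,interpolation=cv2.INTER_CUBIC))
im,d=capture("wrist"); save("w11",cv2.resize(im[0:200,220:460],None,fx=3.3,fy=3,interpolation=cv2.INTER_CUBIC))
E
```

```text
26.65 [ 1.16913762  0.469537   -0.39654098] [591.34083906  58.98759224 231.52071769]
```

View pics/s11.png

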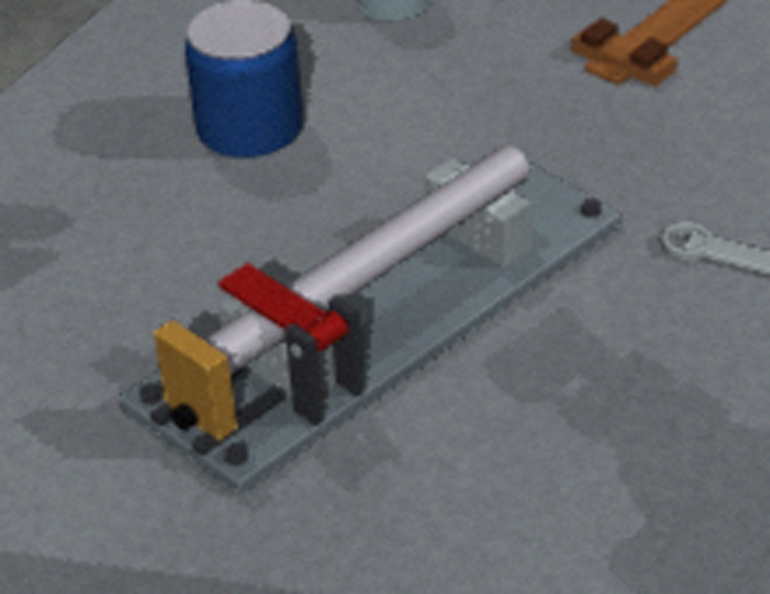

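View pics/w11.png

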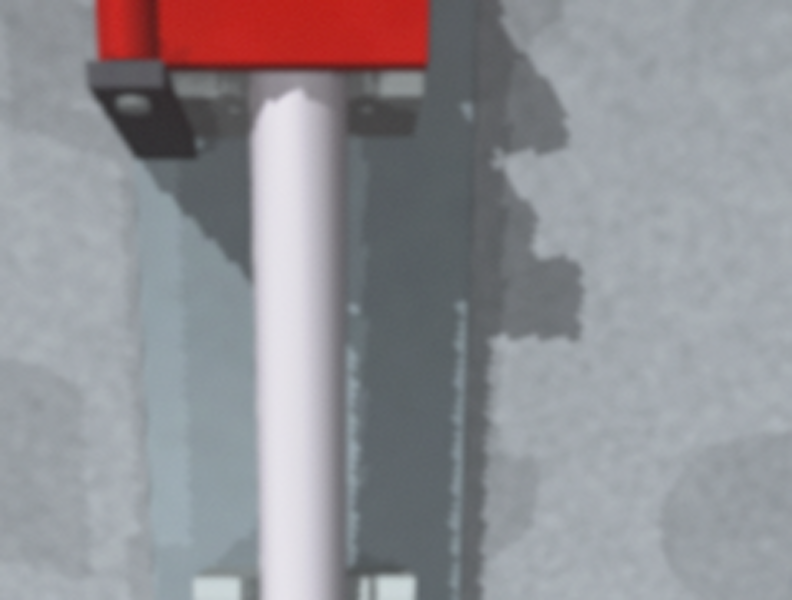

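>>> apply_moves(hand=[0,0,0,0,0,0], slide=[[0,0,0],[0,0,0],[0,0,0],[0,0,0],[0,0,0],[0,0,0]], yaw=[0,0,0,0,0,0])

```text
t: 27.35
position: [591.4, 59.1, 231.1]
tool_rot: [-3.11, 0.446, 0.0]
force: [-0.6, -0.6, 0.1]
width: 46.6
```

```bash
python3 -c "
from h import *
print(env.get_state()['force'],env.get_state()['width']); ticket.sign_off()"
```

```text
[-0.63391437 -0.59357584  0.05652168] 46.624619378779926
the job is handed in; nothing more can be done
```

The aluminium pipe is in the V-blocks, pushed against the end stop and clamped under the red strap. I handed the job in at about 27 s of the 72 s allowed.

- **Laying:** I set the pipe down about 36 mm short of the `v_axis` point. The force read about 8 N as it touched the Vs, and then I let go.
- **Sliding:** I pushed the pipe's free end with shut fingers. It dragged at 2–3 N, then the force rose to about 16 N for one reading as the pad bottomed. I eased off and held 10–12 N for about a second. Less the drag, that is roughly 8–9 N on the stop.
- **Clamping:** I swung the strap over with 2–3 N and pressed it down with about 11 N for 0.8 s. Its upper face stood at 70.7 mm, against 70.5 mm expected when closed.

The last side and wrist pictures show the strap level on the pipe, the pipe in both Vs and its end at the stop. The tin and spanner look as before in the side picture, and of the jar only the base shows. I read that the pipe still touches the pad from the picture and from its drag being more than the pad's 1 N spring; I did not measure it.

At hand-in the robot was clear of everything, reading under 1 N. The fingers were empty and still opening, at 47 mm.

Two measurements disagreed slightly. The top and wrist views put the fixture 2 mm apart along y, and they put the pad face at 124–128 mm where 95–125 mm was allowed. I stopped at the pad by force, so neither affected the result.

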